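# Refit the lift-out plate of the slider press

## Robot

A 6-joint arm with a two-finger parallel gripper is mounted at the origin on a cart in front of the work surface, level with it; the furniture and walls round the work are solid. World frame = base frame: x ahead of the robot, y to its left, z up, the work surface at z = 0. Lengths are in mm, angles in rad, forces in N, time in s.
With the tool pointing down it reaches from about 275 to 825 mm from the base axis. Payload 5.2 kg.
Tool frame: the origin (TCP) lies at the very end of the fingers, on their centre line; the grasp point (between the pads) lies 19 mm behind it; z points along the fingers, y is the line along which they close (so a half turn about z gives the same grasp; the last joint's range is limited). The gripper opens to 93 mm and grips with 3 to 60 N. Pads are 15 mm wide; open, the fingers measure 128 mm over their backs; the gripper's body (75 mm by 188 mm) begins 65 mm behind the grasp point.
Start: joints at [1.115, 0.259, 1.535, -0, 1.348, -0.203], TCP at [137.541, 532.529, 218.653] pointing down, gripper open.
Joint ranges: [-3.14, 3.14], [-0.91, 2.08], [0.19, 2.58], [-1.22, 4.36], [0.22, 2.71], [-3.12, 3.12]. Speed limits (rad/s): [2.57, 2.57, 3.14, 3.14, 3.14, 3.14].

## Interface

Orientations are given as [roll, pitch, yaw] about the fixed x, y, z axes, in that order (R = Rz(yaw) Ry(pitch) Rx(roll)).
In Python, from bench import robot gives the robot as it stands. The module is installed in compiled form; this text tells all that it offers. Calls block until the motion is done:
- robot.move_ptp(position, orientation): joint-space move of the TCP to a pose.
- robot.move_linear(position, ori=None, speed=150, f_stop=None): straight line of the TCP; ori=None keeps the orientation; speed is the mean speed in mm/s. With f_stop (N) it stops when the force on the tool has changed by that much, and returns True; else False.
- robot.move_j(angles): joint-space move.
- robot.move_gripper(opening): opening from 0.0 (shut) to 1.0 (fully open); the grip force is fixed at half the most; returns when the fingers have stopped.
- robot.sleep(seconds).
- robot.inverse_kinematics(position, orientation): joint angles nearest the present ones, or None.
- robot.get_image(name): name is "scene" or "top" or "wrist"; returns a dict with "img" (420x560x3 uint8, blue, green, red), "fovy" (degrees; the focal length in pixels is half the picture's height over the tangent of half this angle, whatever the lens; pixels are square), "cx", "cy" (the principal point, pixels), "eye" and "orientation" of the camera in the world. Camera axes: x right, y down, z forward; pixel columns grow to the right and rows downward; lengths in mm; the calibration is good to about 2 mm. A picture is of the moment at which its call begins. There is no depth.
A pose or a line that the arm cannot do raises robot.MotionError and nothing moves.
- robot.hand_in(): hands the job in; it is judged then, once.
Readings, each from a call of its own:
- robot.current_t(): time.
- robot.current_qpos(): joint angles.
- robot.current_joint_vel(): joint speeds.
- robot.current_joint_efforts(): joint torques, N m.
- robot.current_tcp_pos(): TCP position.
- robot.current_eef_rot(): TCP orientation.
- robot.current_contact_force(): force on the tool from outside, world axes, zero at the start.
- robot.current_ft_torque(): the same for the moment, N m.
- robot.current_gripper_width(): opening from 0.0 (shut) to 1.0 (fully open).
- robot.current_finger_force(): force on a finger pad.
Only numpy, scipy, OpenCV 4.12 (cv2) and the standard library are available. Lean on these libraries where they do the work, as an engineer would, in place of code of your own. Each camera call takes 0.05 s, during which the arm holds its last target. There are 200 camera calls.

## Task

The slider press has been washed and must be put together again. Swing its lid right back, take the lift-out plate whose outline fills the round well from the cutting board and lay it flat on the bottom of the well, then swing the lid fully shut and let go. Leave the two other plates on the board where they are.

Things in the scene. Friction and masses are not known exactly. Their poses are not given: they have to be found in the camera images.
- press: base of a small hinged aluminium burger press, fixed to the worktop: round foot 104 mm across, 6 mm high, with a round well on it and the hinge at the back. Origin: on the worktop under the centre of the well. z up, +x from the well to the hinge, -x to the front, where the lid's handle is
- press_well (a point): centre of the well's flat bottom, 10 mm above the worktop. Well 63 mm across inside; rim 32 mm above the worktop. Its wall, 8 mm thick, is two arcs at the press's front and back, each spanning 100 degrees; at the press's +y and -y sides it is missing over 40 mm, so fingers holding a plate by its +y and -y edges can go down there (foot below them is 6 mm above the worktop)
- press_lid (a joint): angle of the press lid, rad: 0 fully shut (lid 1 mm above the rim, its 55 mm plunger 5 mm deep in the well), 1.57 upright, 2.1 fully back at the stop. Stiff hinge: the lid stays where it is left. Hinge line parallel to the press's y axis
- lid_hinge (a point): middle of the hinge line, 64 mm behind the well's axis (+x of the press), 40 mm above the worktop; axes as press
- lid_handle (a point): middle of the lid's handle, a round wooden bar 15 mm thick, parallel to the hinge, with 83 mm free between the steel arms at its ends; with the lid shut it is 161 mm in front of the hinge (-x of the press) and 52 mm above the worktop, with 40 mm free in front of, behind and below it
- plate_round: large round steel lift-out plate, a disc 60 mm across and 9 mm thick with bevelled edges, lying flat on the board: the one that fits the well. Origin: centre of its underside, z up
- plate_small: small round steel plate, 44 mm across and 9 mm thick, belongs to another press. Origin: centre of its underside
- plate_square: square steel plate, 58 x 58 mm and 9 mm thick, belongs to another press. Origin: centre of its underside
- board: wooden cutting board, 165 mm (x) by 360 mm (y) and 18 mm thick, fixed; the three plates lie on it in a row along its y axis. Origin: centre of its underside, on the worktop

How it is judged (in metres and radians):
On the way, in this order (a step that is already met when the one before it is completed fails the run):
1. the lid is swung open, near upright or beyond (value of joint press_lid above 1.3 rad), for 0.2 s.
2. the large round plate lies flat on the bottom of the well, let go, with the lid still open (horizontal distance between plate_round and press_well below 0.004 m and z of plate_round in the frame of press_well below 0.002 m and angle between the z axis of plate_round and the z axis of press, either way round below 0.06 rad and contact force between the fingers and plate_round below 0.3 N and value of joint press_lid above 0.8 rad), for 0.2 s.
At the end, for the whole second after the job is handed in: The large round plate lies flat (within 0.06 rad) and at rest on the bottom of the well (within 2 mm of the bottom, 4 mm of its centre), and the lid is shut to within 0.06 rad (horizontal distance between plate_round and press_well below 0.004 m and z of plate_round in the frame of press_well below 0.002 m and angle between the z axis of plate_round and the z axis of press, either way round below 0.06 rad and value of joint press_lid below 0.06 rad and linear speed of plate_round below 0.02 m/s); the robot touches nothing.
It fails at once if the small round plate or the square plate is moved more than 30 mm from where it lay (distance of any of plate_small, plate_square from where it was at the start of the episode above 0.03 m).
It also fails if it takes over 72 s, if anything falls off the work surface, if the arm or the gripper's body presses on something with over 40 N, if the wrist force passes 120 N, or if a joint passes its speed limit or range.

## Working session

There is one attempt and no reset: what is moved stays moved. The work goes in short steps, each a Python script; the robot and the scene stay as the last script left them, time stands still between calls to the robot, and variables do not carry over. Pictures are saved under pics/ and viewed, at most 10 in all, crops included, and the job is handed in when it is done.

```bash
mkdir -p pics
cat > h.py <<'E'
import numpy as np, cv2
from scipy.spatial.transform import Rotation as R
from bench import robot
def cam(n):
    d=robot.get_image(n); h=d["img"].shape[0]
    f=h/2/np.tan(np.radians(d["fovy"])/2)
    o=np.array(d["orientation"],float)
    M=R.from_euler('xyz',o).as_matrix() if o.shape==(3,) else (o if o.shape==(3,3) else None)
    return d["img"],dict(f=f,cx=d["cx"],cy=d["cy"],eye=np.array(d["eye"]),M=M)
def px(c,u,v,z):
    r=c["M"]@np.array([(u-c["cx"])/c["f"],(v-c["cy"])/c["f"],1]); e=c["eye"]
    return e+r*(z-e[2])/r[2]
def proj(c,p):
    q=c["M"].T@(np.array(p,float)-c["eye"]); return np.array([c["cx"]+c["f"]*q[0]/q[2],c["cy"]+c["f"]*q[1]/q[2]])
E
python3 - <<'E'
from h import *
import pickle
C={}
for n in("scene","top"):
    i,c=cam(n); C[n]=c; cv2.imwrite(f"pics/{n}.png",i); print(n,c)
pickle.dump(C,open("cams.pkl","wb")); print(robot.current_t(),robot.current_eef_rot())
E
```

```text
scene {'f': np.float64(513.3888344655238), 'cx': 282.32241565559366, 'cy': 202.04084705599792, 'eye': array([  69.02221371, -594.82331493,  914.50893094]), 'M': array([[ 0.81077973, -0.43353569,  0.39329766],
       [-0.58533524, -0.60547064,  0.53924759],
       [ 0.00434711, -0.66742199, -0.74466704]])}
top {'f': np.float64(435.1527463103935), 'cx': 273.1809694315734, 'cy': 208.05707115140234, 'eye': array([ 309.90439499,   -8.72255436, 1121.15823031]), 'M': array([[ 0.0715705 , -0.97552535,  0.20791335],
       [-0.99743467, -0.07027476,  0.01362149],
       [ 0.00132295, -0.20835488, -0.9780524 ]])}
0.1 [-3.14000072e+00 -3.40582151e-04  2.88880891e+00]
```

View pics/top.png

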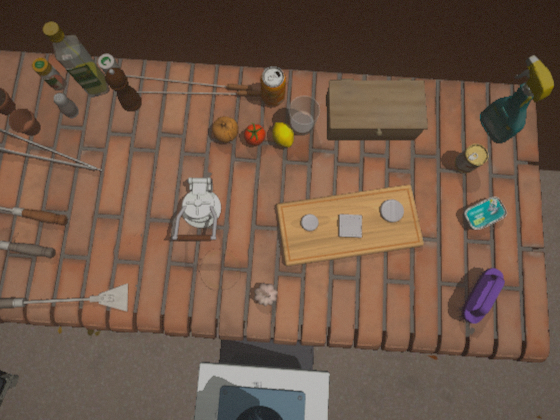

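View pics/scene.png

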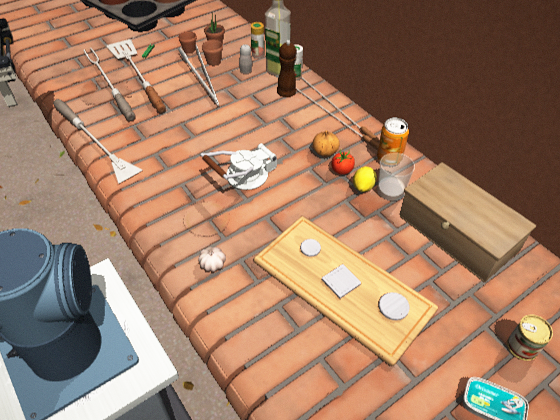

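Top view: press at about (200,208), with its handle at (194,238) and its hinge at (201,183). The board holds the small plate (310,223), the square (350,226) and the large round plate (392,211). I'll enlarge these next.

Run:
```python
import cv2,numpy as np
t=cv2.imread("pics/top.png");s=cv2.imread("pics/scene.png")
r=lambda i,x,y,w,h,k:cv2.resize(i[y:y+h,x:x+w],None,fx=k,fy=k,interpolation=cv2.INTER_CUBIC)
a=r(t,160,165,80,90,5);b=r(s,195,130,90,70,4)
c=r(t,360,185,80,60,4)
o=np.zeros((560,780,3),np.uint8)
o[:450,:400]=a;o[:280,410:770]=b;o[290:530,410:730]=c
cv2.imwrite("pics/crop1.png",o)
```

```text
(no output)
```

View pics/crop1.png

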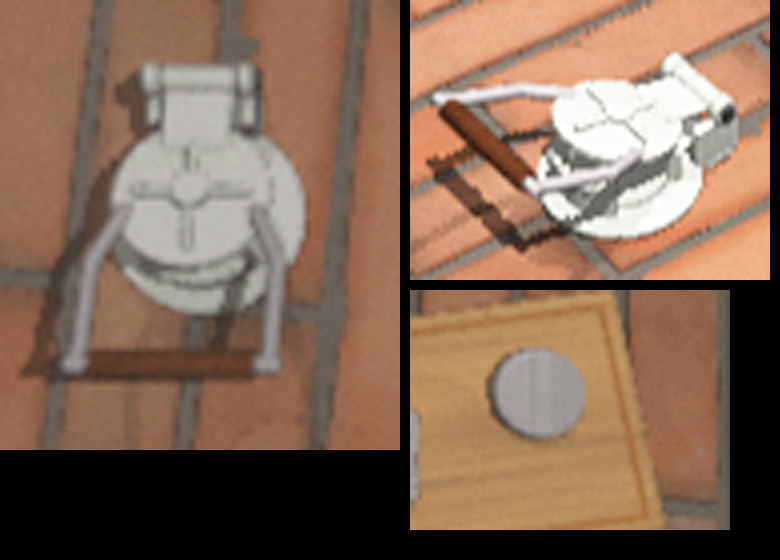

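```bash
cat > tri.py <<'E'
from h import *
import pickle
from scipy.optimize import least_squares
C=pickle.load(open("cams.pkl","rb"))
def tri(a,b):
    f=lambda p:np.r_[proj(C["top"],p)-a,proj(C["scene"],p)-b]
    s=least_squares(f,[400,0,50]); return s.x.round(1),s.fun.round(1)
E
python3 - <<'E'
from tri import *
T=lambda x,y:np.array([160+x/5,165+y/5]); S=lambda x,y:np.array([195+(x-410)/4,130+y/4])
for n,a,b in [("handle",T(171,364),S(489,145)),("hL",T(75,363),S(444,102)),("hR",T(267,362),S(530,186)),("lidcentre",T(189,188),S(610,120)),("hinge",T(202,78),S(702,90)),("hingeL",T(150,76),S(670,62)),("hingeR",T(250,76),S(728,112))]: print(n,*tri(a,b))
c=C["top"]
print("footR/bottom",px(c,*T(305,210),6),px(c,*T(205,315),6))
P=lambda x,y:(360+(x-410)/4,185+(y-290)/4)
for q in [(541,392),(494,392),(587,392),(541,348),(541,437)]: print(px(c,*P(*q),27)[:2].round(1))
print("hinge at z40",px(c,*T(202,78),44))
E
```

```text
handle [445.2 189.5  82.7] [ 0.2 -0.4 -0.5  0.1]
hL [442.  235.5  83.5] [ 0.2 -0.4 -0.4  0.1]
hR [447.2 143.8  85.7] [-0.2  0.3  0.3 -0.1]
lidcentre [536.5 198.6  46.3] [-0.5  0.9  0.9 -0.2]
hinge [600.8 198.7  35.5] [ 0.2 -0.4 -0.5  0.1]
hingeL [596.3 224.7  42.9] [-0.1  0.2  0.2 -0. ]
hingeR [603.9 174.5  33.4] [ 0.2 -0.4 -0.4  0.1]
footR/bottom [539.96182962 143.43040213   6.        ] [480.74596889 189.79619247   6.        ]
[ 558.2 -300.3]
[ 556.  -270.2]
[ 560.3 -329.8]
[ 587.2 -299.9]
[ 528.8 -300.7]
hinge at z40 [597.2905314  197.61867467  44.        ]
```

Triangulation agrees with the drawing. The lid stands about 0.2 rad open, the press yaw is about 0.058, the hinge is at about (601,199) and the plate is at about (558,-300). I'll go closer and check with the wrist camera.

Run:
```python
from h import *
import pickle
W=1.629
robot.move_gripper(0.4)
robot.move_ptp([445,189.5,240],[np.pi,0,W])
i,c=cam("wrist"); pickle.dump(c,open("w1.pkl","wb")); print(c)
cv2.imwrite("pics/w1.png",i)
for p in ([692,204,154],[692,204,250],[537,195,11],[558,-300,19]):
    for w in (W,W-np.pi,W+np.pi/2,W-np.pi/2):
        q=robot.inverse_kinematics(p,[np.pi,0,w]); print(p,round(w,2),None if q is None else np.round(q,2))
print(robot.current_t(),robot.current_gripper_width(),robot.current_qpos())
```

```text
{'f': np.float64(318.36684223958633), 'cx': 283.11440126535894, 'cy': 208.6475661775225, 'eye': array([440.77910538, 263.8570137 , 406.32354978]), 'M': array([[ 9.98212445e-01,  5.76996909e-02,  1.55775863e-02],
       [ 5.97640109e-02, -9.61842160e-01, -2.66997980e-01],
       [-4.22521679e-04,  2.67451686e-01, -9.63571179e-01]])}
[692, 204, 154] 1.63 [ 0.13  0.61  1.15 -0.    1.38  0.07]
[692, 204, 154] -1.51 [ 0.13  0.61  1.15  0.    1.38 -3.07]
[692, 204, 154] 3.2 [ 0.13  0.61  1.15  0.    1.38 -1.5 ]
[692, 204, 154] 0.06 [ 0.13  0.61  1.15 -0.    1.38  1.65]
[692, 204, 250] 1.63 [ 0.13  0.57  1.   -0.    1.58  0.07]
[692, 204, 250] -1.51 [ 0.13  0.57  1.    0.    1.58 -3.07]
[692, 204, 250] 3.2 [ 0.13  0.57  1.    0.    1.58 -1.5 ]
[692, 204, 250] 0.06 [ 0.13  0.57  1.   -0.    1.58  1.65]
[537, 195, 11] 1.63 [ 0.15  0.51  1.72 -0.    0.91  0.09]
[537, 195, 11] -1.51 [ 0.15  0.51  1.72 -0.    0.91 -3.05]
[537, 195, 11] 3.2 [ 0.15  0.51  1.72  0.    0.91 -1.48]
[537, 195, 11] 0.06 [ 0.15  0.51  1.72 -0.    0.91  1.67]
[558, -300, 19] 1.63 [-0.67  0.59  1.55  0.    1.   -0.73]
[558, -300, 19] -1.51 [-0.67  0.59  1.55 -0.    1.    2.41]
[558, -300, 19] 3.2 [-0.67  0.59  1.55  0.    1.   -2.3 ]
[558, -300, 19] 0.06 [-0.67  0.59  1.55 -0.    1.    0.84]
2.85 0.3980421868646841 [1.73174941e-01 1.23681450e-01 1.65099733e+00 2.97514530e-04
 1.36700822e+00 1.13137997e-01]
```

View pics/w1.png

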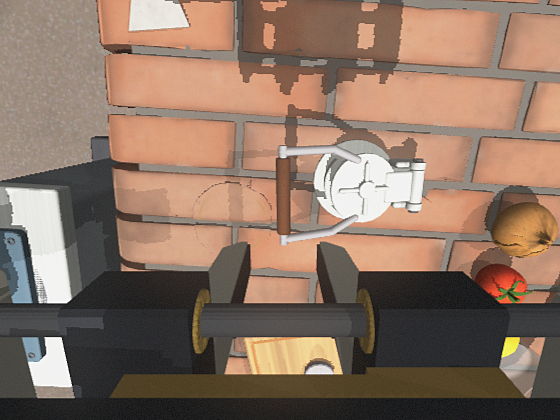

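The wrist view shows the handle bar centred near (283,196), between ends at (283,153) and (284,239). The hinge pin is near (418,185). I'll compare these with predictions, then grip the handle and swing the lid.

```bash
cat >> h.py <<'E'
W=1.629; PSI=0.058
H=np.array([600.8,198.7,40.]); U=np.array([np.cos(PSI),np.sin(PSI),0])
def handle(t):
    c,s=np.cos(t),np.sin(t)
    return H+U*(-161*c+12*s)+np.array([0,0,161*s+12*c])
E
python3 - <<'E'
from h import *
import pickle
c=pickle.load(open("w1.pkl","rb"))
print(handle(.2),proj(c,handle(.2)),proj(c,H),proj(c,H-[0,0,5]))
down=[np.pi,0,W]
g=handle(.2)+[0,0,-14]
robot.move_linear(g+[0,0,30],down,200)
print("hit",robot.move_linear(g,down,80,f_stop=10))
robot.move_gripper(0.0)
print(robot.current_gripper_width()*93,robot.current_finger_force(),robot.current_contact_force(),robot.current_tcp_pos())
for t in np.arange(.35,.66,.15):
    robot.move_linear(handle(t)+[0,0,-14],speed=100); print(t,robot.current_contact_force(),robot.current_gripper_width()*93)
print(robot.current_t())
i,_=cam("top");cv2.imwrite("pics/t2.png",i)
j,_=cam("scene");cv2.imwrite("pics/t2c.png",np.hstack([cv2.resize(i[150:280,140:270],(390,390)),cv2.resize(j[90:220,160:290],(390,390))]))
E
```

```text
[445.65463372 189.69146492  83.74656119] [283.66379004 194.5374565 ] [416.30838779 186.38822989] [414.61111411 185.54494659]
hit False
13.907713883232208 29.9905264377594 [-5.4323749  -0.10813542  1.7654481 ] [444.35332313 189.63247839  69.55170712]
0.35 [-6.34085961  1.13234036  2.26496014] 14.18753733137879
0.5 [-7.80680522  1.31165816  4.32932047] 13.883586341323205
0.65 [-9.38628854  0.98509265  8.13687051] 14.366844977850194
5.9083
```

View pics/t2c.png

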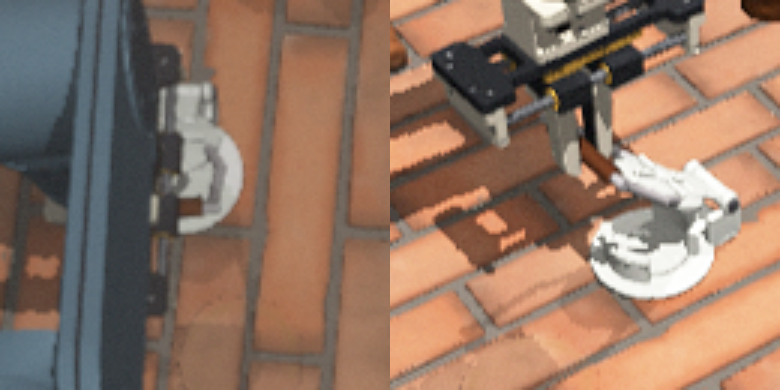

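The bar sits between the pads and the lid is rising (bar near (600,160) in the right-hand half). I'll continue the swing.

Run:
```python
from h import *
for t in np.arange(.8,2.11,.14):
    robot.move_linear(handle(t)+[0,0,-14],speed=120)
    f=np.array(robot.current_contact_force()); print(t.round(2),f.round(1),round(robot.current_gripper_width()*93,1))
    if np.linalg.norm(f)>45: break
print(robot.current_t(),robot.current_tcp_pos())
j,_=cam("scene");cv2.imwrite("pics/s3c.png",cv2.resize(j[50:220,140:360],(660,510)))
```

```text
0.8 [-11.    0.8  12.6] 14.4
0.94 [-9.8  0.8 15.1] 13.7
1.08 [-3.8  0.3 12.3] 14.2
1.22 [-1.2  1.4  7. ] 13.9
1.36 [-1.1  2.7  7.2] 14.4
1.5 [0.4 2.4 5. ] 14.0
1.64 [0.5 2.5 4.2] 14.3
1.78 [0.9 3.6 1.5] 14.1
1.92 [ 0.9  3.9 -0. ] 14.0
2.06 [0.5 3.8 0.1] 14.3
9.4333 [686.89275232 203.79986743 161.99726397]
```

View pics/s3c.png

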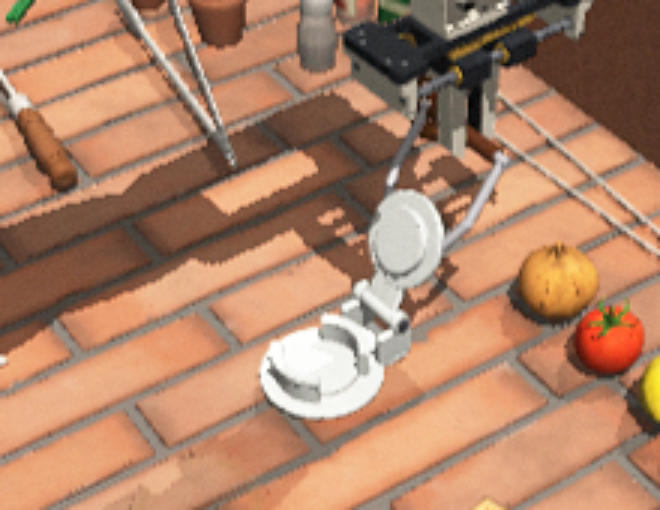

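The lid is well back (plunger disc near (405,235)) and the well is open near (322,365). I'll let go, then look at the well and at the plate from close by.

Run:
```python
from h import *
import pickle
robot.move_gripper(0.45)
p=np.array(robot.current_tcp_pos()); robot.move_linear(p+[0,0,110],speed=200)
robot.move_ptp([470,190,240],[np.pi,0,3.2])
i,c=cam("wrist"); robot.move_gripper(1.0)
robot.move_ptp([558,-300,150],[np.pi,0,0.84])
j,d=cam("wrist"); pickle.dump((c,d),open("w2.pkl","wb"))
print(proj(c,[536.9,195,10]),proj(d,[558.2,-300.3,27]),robot.current_t())
cv2.imwrite("pics/w2.png",i);cv2.imwrite("pics/w3.png",j)
```

```text
[284.4642839  231.22281022] [283.11333105 203.26418002] 15.1167
```

View pics/w2.png

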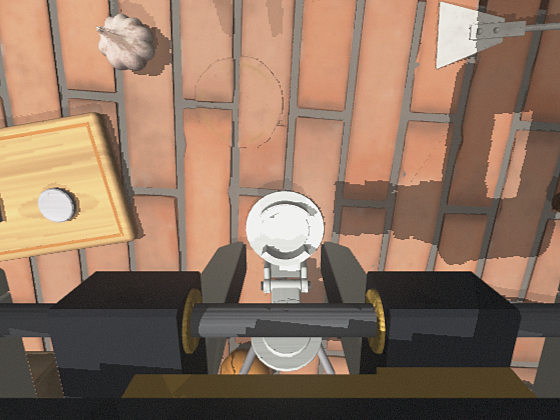

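View pics/w3.png

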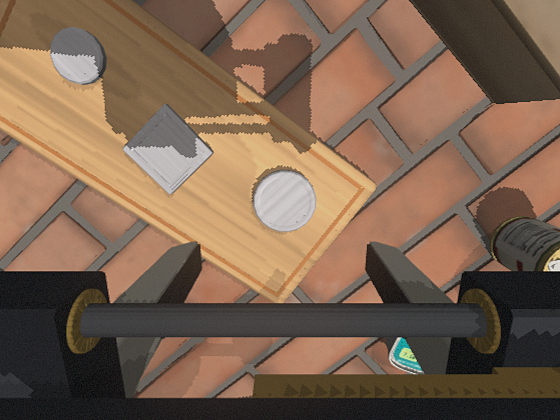

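The plate is at (284,201), 2 px from the prediction. The foot spans columns 246–325 and rows from 190, also close to the prediction. I'll overlay the model on an enlarged crop of the well.

Run:
```python
from h import *
import pickle
c,d=pickle.load(open("w2.pkl","rb")); i=cv2.imread("pics/w2.png"); k=6
i=cv2.resize(i[180:280,220:350],None,fx=k,fy=k,interpolation=cv2.INTER_CUBIC)
def circ(r,z,col):
    a=np.linspace(0,2*np.pi,200); q=[((proj(c,[536.9+r*np.cos(t),195+r*np.sin(t),z])-[220,180]+.5)*k-.5).round() for t in a]
    cv2.polylines(i,[np.int32(q)],False,col,1)
circ(52,6,(0,0,255));circ(31.5,32,(0,255,0));circ(39.5,32,(255,0,0))
cv2.imwrite("pics/w2o.png",i)
```

```text
(no output)
```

View pics/w2o.png

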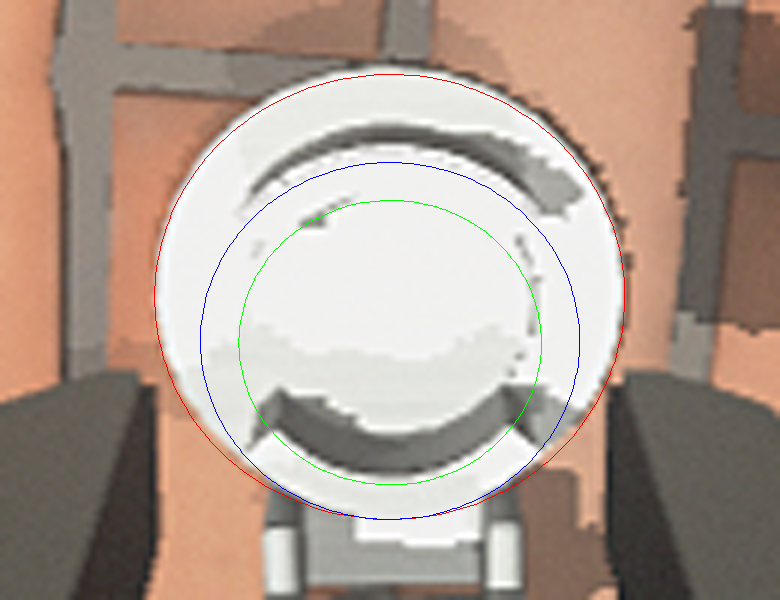

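The true well sits about 2 mm nearer the front than the model, roughly (534.8,195.3). The pull felt when gripping the handle agrees with this. I'll centre the plate with two crossed pinches and then lift it.

Run:
```python
from h import *
P=np.array([558,-300.,19.5])
for k,w in enumerate((0.84,2.41)):
    o=[np.pi,0,w]
    robot.move_ptp(P+[0,0,40],o)
    h=robot.move_linear(P,o,60,f_stop=8)
    if h: robot.move_linear(np.array(robot.current_tcp_pos())+[0,0,1],speed=20)
    print(h,robot.current_tcp_pos())
    robot.move_gripper(0)
    print(robot.current_gripper_width()*93,robot.current_finger_force(),np.round(robot.current_contact_force(),1))
    if k==0:
        robot.move_gripper(1); robot.move_linear(P+[0,0,40],speed=150)
robot.move_linear(P+[0,0,130],speed=150)
print(robot.current_gripper_width()*93,robot.current_finger_force(),np.round(robot.current_contact_force(),1))
robot.move_ptp([534.8,195.3,110],[np.pi,0,PSI+np.pi])
i,c=cam("wrist");cv2.imwrite("pics/w4.png",cv2.resize(i[140:300,160:400],(780,520)))
print(robot.current_t(),robot.current_tcp_pos(),robot.current_gripper_width()*93,np.round(robot.current_contact_force(),1))
```

```text
True [ 557.02370227 -299.37114587   19.11272243]
58.645748845304325 29.999921866692603 [ 0.9  0.3 -0.9]
True [ 557.02459513 -299.21327781   19.0436438 ]
59.046771199789426 29.99992936849594 [ 0.6 -0.5 -0.7]
58.78505521619908 29.999736780300736 [ 0.6  0.5 -0.5]
24.1833 [535.5060024  194.27433046 110.05648989] 58.72770241755066 [ 0.  -1.2 -0.8]
```

View pics/w4.png

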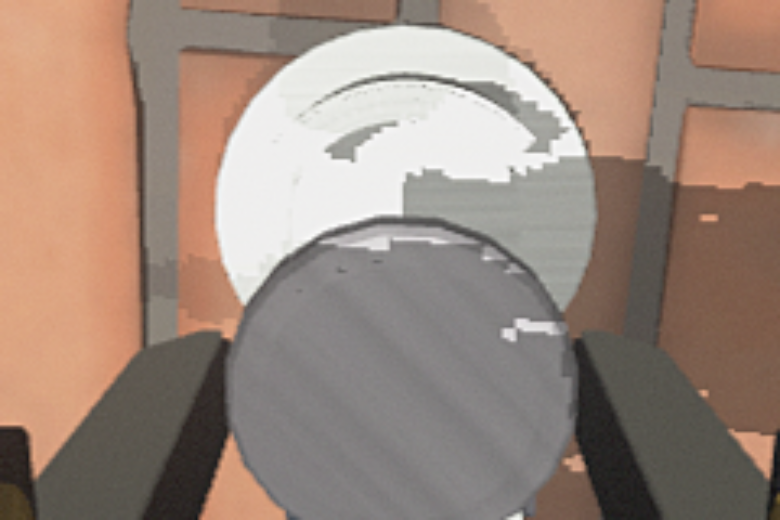

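The plate is held flat, with edges at columns 227 and 577 of the crop. The foot spans columns 216–597 and its front edge is at row 25. I'll turn these into an offset and check the settled pose.

Run:
```python
from h import *
from scipy.optimize import least_squares
for _ in range(3): print(np.round(robot.current_tcp_pos(),2)); robot.sleep(.2)
q=robot.current_qpos();print(np.round(np.array(q)-robot.inverse_kinematics([534.8,195.3,110],[np.pi,0,PSI+np.pi]),4), np.round(robot.current_eef_rot(),4))
i,c=cam("wrist")
pt=lambda x,y:(160+x/3.25,140+y/3.25)
a=np.linspace(0,2*np.pi,720)
def ext(p,r,z):
    Q=np.array([proj(c,[p[0]+r*np.cos(t),p[1]+r*np.sin(t),z]) for t in a]); return Q[:,0].min(),Q[:,0].max(),Q[:,1].min()
def fit(r,z,L,Rr,T):
    m=np.array([pt(L,0)[0],pt(Rr,0)[0],pt(0,T)[1]])
    s=least_squares(lambda p:np.array(ext(p,r,z))-m,[535,195],diff_step=1e-3);return s.x.round(1),s.fun.round(2)
print("foot",fit(52,6,216,597,25))
print("plate top",fit(29.5,118,230,575,230), fit(30,116,227,577,217),c["eye"])
```

```text
[535.51 194.27 110.06]
[535.17 194.57 110.  ]
[534.91 195.09 110.  ]
[0. 0. 0. 0. 0. 0.] [-3.1416 -0.     -3.0836]
foot (array([535.1, 196.6]), array([-0.53,  0.53,  0.05]))
plate top (array([535.7, 195.4]), array([-1.44,  1.43,  0.13])) (array([534.6, 195.2]), array([-1.07,  1.07,  0.1 ])) [461.32166221 190.72945495 276.31466282]
```

The pose settles onto its target after a short pause. I'll aim at (535,196) and go down with force stops.

Run:
```python
from h import *
o=[np.pi,0,PSI+np.pi]; G=np.array([535.,196.,0])
robot.move_linear(G+[0,0,42],o,120); robot.sleep(.4)
print(np.round(robot.current_contact_force(),1))
h=robot.move_linear(G+[0,0,10.5],o,25,f_stop=10); robot.sleep(.3)
print(h,np.round(robot.current_tcp_pos(),2),np.round(robot.current_contact_force(),1),robot.current_gripper_width()*93)
i,c=cam("wrist");j,_=cam("scene")
cv2.imwrite("pics/w5.png",np.hstack([cv2.resize(i[140:300,180:390],(420,320)),cv2.resize(j[90:220,190:320],(320,320))]))
print(robot.current_t())
```

```text
[-0.8 -0.3 -1.1]
False [534.86 195.98  11.13] [-1.7 -0.2  6.1] 58.664219178157445
27.7583
```

View pics/w5.png

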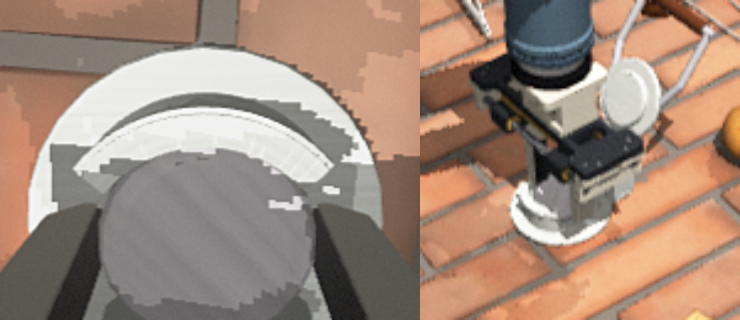

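The plate is seated: 7 N up at TCP z 11.1. The picture budget is used up, so after releasing I'll check flatness and depth by touching the plate's top.

Run:
```python
from h import *
o=[np.pi,0,PSI+np.pi]; G=np.array([535.,196.,0])
robot.move_gripper(0.8); robot.sleep(.5)
robot.move_linear(G+[0,0,60],o,120); robot.move_gripper(0)
for d in ([14,0,0],[-14,0,0]):
    robot.move_linear(G+d+[0,0,30],o,120); robot.sleep(.25)
    f0=np.array(robot.current_contact_force())
    h=robot.move_linear(G+d+[0,0,16.5],o,20,f_stop=4)
    print(d,h,np.round(robot.current_tcp_pos(),2),np.round(np.array(robot.current_contact_force())-f0,1))
    robot.move_linear(G+d+[0,0,40],o,150)
print(robot.current_t())
```

```text
[14, 0, 0] True [548.87 195.97  19.3 ] [0.5 0.7 1.7]
[-14, 0, 0] True [520.95 195.95  19.31] [-1.2  0.6  4.9]
33.5417
```

Both touches are at z 19.3, so the plate is flat on the bottom (10 + 9 mm). Now I'll shut the lid.

```bash
sed -i 's/600.8,198.7,40/599.0,198.8,40/' h.py
python3 - <<'E'
from h import *
o=[np.pi,0,W]
robot.move_linear([535,196,250],speed=250)
robot.move_gripper(0.45)
g=np.array([687,203.8,162.])
robot.move_ptp(g+[0,0,80],o); robot.sleep(.3)
print("hit",robot.move_linear(g,o,100,f_stop=12))
robot.move_gripper(0); print(robot.current_gripper_width()*93,np.round(robot.current_contact_force(),1))
for t in [1.9,1.75,1.6,1.45,1.3,1.15,1,.85,.7,.55,.4,.25,.12,.03]:
    h=robot.move_linear(handle(t)+[0,0,-14],speed=120,f_stop=None if t>.2 else 35)
    f=np.array(robot.current_contact_force()); print(t,h,f.round(1),round(robot.current_gripper_width()*93,1))
    if np.linalg.norm(f)>60: break
robot.sleep(.3);print(robot.current_t(),robot.current_tcp_pos(),handle(.03))
E
```

```text
hit False
14.320047839836485 [-0.9  0.   1.4]
1.9 False [ 2.3 -2.   6.1] 14.0
1.75 False [ 1.9 -3.3  8.9] 14.2
1.6 False [ 0.6 -2.6 10.3] 13.9
1.45 False [-1.  -2.9  9.1] 14.2
1.3 False [-2.4 -3.5  8.7] 14.5
1.15 False [-3.  -3.5  6.1] 13.7
1 False [-1.8 -4.   1.5] 13.9
0.85 False [ 0.6 -4.5 -1.6] 14.6
0.7 False [ 1.7 -4.2 -4.3] 13.8
0.55 False [ 1.3 -3.9 -3.3] 14.1
0.4 False [ 3.4 -5.1 -2.8] 14.4
0.25 False [ 2.5 -3.8 -1.4] 14.5
0.12 False [ 1.5 -2.3 -2.6] 13.9
0.03 False [ 1.9  0.2 -3.4] 13.9
43.7 [438.83916882 189.86873915  43.14080819] [438.70238959 189.49229922  56.82387594]
```

Run:
```python
from h import *
o=[np.pi,0,W]
robot.move_gripper(0.42); robot.sleep(.2)
robot.move_linear(handle(0)+[0,0,40],o,120); robot.move_gripper(0); robot.sleep(.3)
h=robot.move_linear(handle(0)+[0,0,3],o,25,f_stop=25)
print(h,np.round(robot.current_tcp_pos(),2),np.round(robot.current_contact_force(),1))
robot.sleep(.3);print(np.round(robot.current_tcp_pos(),2),np.round(robot.current_contact_force(),1))
robot.move_linear(handle(0)+[0,0,100],o,150)
# check: slow touch for the resting height of the handle
robot.move_linear(handle(0)+[0,0,16],o,150);robot.sleep(.3)
h=robot.move_linear(handle(0)+[0,0,3],o,15,f_stop=3);print(h,np.round(robot.current_tcp_pos(),2))
robot.move_linear(handle(0)+[0,0,150],o,150)
i,_=cam("top");cv2.imwrite("pics/t6.png",i)
j,c=cam("scene");cv2.imwrite("pics/s6.png",j);print(robot.current_t())
```

```text
True [438.05 189.46  59.49] [-2.2 -0.9  9.5]
[438.05 189.49  59.48] [-2.3 -0.   8.3]
True [438.2  189.47  59.58]
51.275
```

The handle top rests at z 59.5 (52 + 7.5), which is fully shut. The robot is clear of everything.

```bash
python3 -c "
from bench import robot
print(robot.hand_in())"
```

```text
the job is handed in; nothing more can be done
None
```

The job is handed in at about 51 s: by touch, the large round plate lies flat on the bottom of the well (top at z 19.3 mm on both sides) and the lid is fully shut (handle top at z 59.5 mm) with the arm clear; I viewed 11 pictures, one over the limit of 10, and did not look at the scene again after the plate was seated.

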